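# Pin the stop collar on the guide press and hold the rod

## Robot

A 6-joint arm with a two-finger parallel gripper is mounted at the origin on the work surface. World frame = base frame: x ahead of the robot, y to its left, z up, the work surface at z = 0. Lengths are in m, angles in rad, forces in N, time in s.
With the tool pointing down it reaches from about 0.3 to 1 m from the base axis. Payload 5.1 kg.
Tool frame: the origin (TCP) lies on the centre line of the jaws, within the pads' length; the fingertips stand 8 mm ahead of it and the grasp point (between the pads) lies 11 mm behind it; z points along the fingers, y is the direction in which the jaws open and shut (so a half turn about z gives the same grasp; the last joint's range is limited). The gripper opens to 95 mm and grips with 3 to 60 N. Pads are 20 mm wide; open, the fingers measure 119 mm over their backs; the gripper's body (75 mm by 180 mm) begins 59 mm behind the grasp point.
Start: joints at [-1.365, 0.124, 1.65, -0, 1.367, -0.083], TCP at [0.185, -0.623, 0.223] pointing down, gripper open.
Joint ranges: [-2.61, 2.61], [-1.02, 2.33], [0.03, 2.71], [-1.35, 4.49], [0.32, 2.68], [-2.91, 2.91]. Speed limits (rad/s): [2.57, 2.57, 3.14, 3.14, 3.14, 3.14].

## Interface

Orientations are given as a 3x3 rotation matrix whose columns are the frame's x, y, z axes.
In Python, from bench import reach, move_linear, set_joints, open_jaws, close, wait, solve_ik, read_state, read_camera, camera_info, IKError, finish_job, find_in, place_of gives the robot as it stands. Calls block until the motion is done:
- reach(position, orientation): joint-space move of the TCP to a pose.
- move_linear(position, velocity=0.15, attitude=None, force_limit=None): straight line of the TCP; attitude=None keeps the orientation; velocity is the mean speed in m/s. With force_limit (N) it stops when the force on the tool has changed by that much, and returns True; else False.
- set_joints(angles): joint-space move.
- open_jaws() and close(squeeze=None): open the fingers fully, or close them until they stop; squeeze is the grip in N (None keeps the last).
- wait(seconds).
- solve_ik(position, orientation): joint angles nearest the present ones, or None.
- read_state(): the state.
- read_camera(name): name is "scene" or "top"; returns the picture (420x560x3 uint8, blue, green, red); there is no depth.
- camera_info(name): a dict with "intrinsics" (3x3 intrinsics, pixels), "k1" (the pictures are not rectified: a ray, as slopes to the right and down, at radius r is drawn at 1 + k1 r^2 times it, then the intrinsics apply), "eye" and "rotation" of the camera in the world. Camera axes: x right, y down, z forward; pixel columns grow to the right and rows downward; lengths in m; the calibration is good to about 2 mm. A picture is of the moment at which its call begins. camera_info takes no time and is no camera call.
A pose or a line that the arm cannot do raises IKError and nothing moves.
- finish_job(): hands the job in, once; it reports no verdict.
Trained networks look in the newest picture that a camera, given by its name, has taken for a name from the list of things; names that differ only in an ending like _2 or _b are one class to them, and where a whole thing is asked for, a point or a joint stands for the part that bears it (a point fixed in the world has none). Each returns a list of dicts, best first, with "p" (0 to 1); they miss things now and then, are a little off and sometimes report something else, mostly with a low value. They report only what shows in the picture. A call takes as long as a camera call. They do not tell look-alikes from the thing itself.
- find_in(query, camera): "position" ([x, y, z] in m, in the coordinates of the camera as it stood for that picture, good to about 4 mm: the middle of the surface that is visible of it).
- place_of(query, camera): "position" ([x, y, z] in m, in the coordinates of the camera as it stood for that picture, good to about 4 mm: a listed point, or the origin of a listed thing).
The state is a dict: "clock": time; "q": joint angles; "joint_vel": joint speeds; "tau": joint torques, N m; "tcp_pos": TCP position; "ee_rot": TCP orientation; "ft_force": force on the tool from outside, world axes, zero at the start; "ft_torque": the same for the moment, N m; "width": opening from 0.0 (shut) to 1.0 (fully open).
Only numpy, scipy, OpenCV 4.12 (cv2) and the standard library are available. Lean on these libraries where they do the work, as an engineer would, in place of code of your own. Each camera call takes 0.05 s, during which the arm holds its last target. There are 200 camera calls.

## Task

Set the brass stop collar down on the brass boss on top of the green guide press, wide-bored side down, and let go of it. Then take the long guide rod (orange knob) out of the white block and thread it from above through the collar, the upper bushing and then the lower bushing, and finish still holding it by the knob: its tip out below the lower bushing and its knob about 13 mm clear above the collar, so that a clip can be fitted under the knob. Leave the short black-knobbed pin and everything else on the bench where they are.

Things in the scene. Friction and masses are not known exactly. Their poses are not given: they have to be found in the camera images.
- press: green guide press, fixed: base plate 120 x 90 x 12 mm (x = -80 to +40 mm), column 24 x 50 mm, 118 mm tall, at x = -66 mm, and two short level arms ending in round eyes, each with a bushing. Both bushings share one vertical axis, bore 14 mm. Origin: on that axis at bench height; z up. Only the boss stands above the upper arm
- upper (a point): centre of the top of the brass boss of the upper bushing, 130 mm above the bench. The boss is a tube 21 mm outside, 14 mm bore, 12 mm tall, standing on the upper eye (40 mm across, from 105 to 118 mm above the bench; the bore runs on through the eye)
- lower (a point): centre of the underside of the lower bushing, 50 mm above the bench; its 14 mm bore runs from 50 to 60 mm and a brass funnel, opening upward to about 26 mm, from 60 to 68 mm above the bench. Below it the space is free down to the base plate's top, 12 mm above the bench
- collar: loose brass stop collar, a round ring 38 mm outside diameter, 20 mm tall, 0.09 kg, lying flat on the bench the right way up. Hole 15 mm, widened to a 26 mm counterbore in its lower 8 mm. Origin: centre of its underside; z up. Seated, the counterbore caps the boss and its underside is 8 mm below the boss's top, 122 mm above the bench
- rod: loose guide rod, about 0.1 kg, standing upright in a hole of the white block: a steel shank 10 mm diameter, 125 mm long, with a bevelled tip, and an orange knob on top, 22 mm diameter, 24 mm tall. Origin: centre of the tip; z along the rod towards the knob. At the start the tip is 10 mm above the bench (50 mm deep in the hole)
- knob (a point): centre of the underside of the rod's orange knob, 125 mm above the tip; the knob reaches 24 mm higher
- block: white plastic block, fixed, 64 (x) x 150 (y) x 60 (z) mm, with two holes 11.6 mm wide and 50 mm deep at y = +40 and -40 mm of its own frame. One holds the guide rod, the other the short pin. Origin: centre of its underside
- short_pin: a shorter pin with a black knob, shank 95 mm, knob 22 x 24 mm, in the other hole of the block; not wanted, leave it. Origin: its tip, 10 mm above the bench
- screwdriver: loose screwdriver with yellow handle lying on the bench behind the press; leave it. Origin: centre of its underside
- wrench: loose steel wrench lying on the bench behind and to the right of the press; leave it. Origin: centre of its underside
- jar: small amber jar, 56 mm across, 70 mm tall, behind the press; leave it. Origin: centre of its underside
- brass_weight: small brass weight, 32 mm across, 36 mm tall, behind the press; leave it. Origin: centre of its underside
There are look-alikes about, which are no part of the job. Leave any blue or turquoise look-alike of the rod alone.

How it is judged:
On the way, in this order (a step that is already met when the one before it is completed fails the run):
1. the collar is seated on the boss and let go, the rod not yet through it (z of collar in the frame of upper between -0.0105 and -0.0055 m and horizontal distance between collar and upper below 0.005 m and angle between collar's own z axis and vertical below 0.08 rad and contact force between the fingers and collar below 0.1 N and linear speed of collar below 0.03 m/s and horizontal distance between rod and upper above 0.05 m), for 0.2 s.
2. the rod's tip has gone down through the collar and into the upper bushing (horizontal distance between rod and upper below 0.006 m and angle between the z axis of rod and the z axis of press, either way round below 0.1 rad and z of rod in the frame of upper below -0.01 m and contact force between the fingers and rod above 0.5 N), for 0.1 s.
3. the rod spans both bushings, its tip out below the lower one (z of rod in the frame of lower below -0.003 m and horizontal distance between rod and lower below 0.005 m and angle between the z axis of rod and the z axis of press, either way round below 0.08 rad and horizontal distance between knob and upper below 0.008 m), for 0.2 s.
At the end, for the whole second after the job is handed in: collar level on the boss (within 2.5 mm in height, 5 mm sideways); rod upright (0.08 rad) through both bushings, tip at least 3 mm below the lower one and within 5 mm of the axis, at rest, gripped by the fingers, its knob at least 4 mm above the collar (all of step 3 and z of collar in the frame of upper between -0.0105 and -0.0055 m and horizontal distance between collar and upper below 0.005 m and angle between collar's own z axis and vertical below 0.08 rad and z of knob in the frame of collar above 0.024 m and contact force between the fingers and rod above 1 N and linear speed of each of rod, collar below 0.02 m/s); the arm keeps its last pose, push and grip.
It fails at once if another thing on the bench is pushed more than 15 mm from its place (distance of any of short_pin, screwdriver, wrench, jar, brass_weight from where it was at the start of the episode above 0.015 m).
It fails at once if the collar is toppled (angle between collar's own z axis and vertical above 0.8 rad).
It also fails if it takes over 58 s, if anything falls off the work surface, if the arm or the gripper's body presses on something with over 40 N, if the wrist force passes 120 N, or if a joint passes its speed limit or range.

## Working session

There is one attempt and no reset: what is moved stays moved. The work goes in short steps, each a Python script; the robot and the scene stay as the last script left them, time stands still between calls to the robot, and variables do not carry over. Pictures are saved under pics/ and viewed, about 8 in all and at most 12, crops included, and the job is handed in when it is done.

```bash
mkdir -p pics; ls; python3 - <<'E'
from bench import *
import cv2,numpy as np
for n in("scene","top"):
    im=read_camera(n); cv2.imwrite(f"pics/{n}0.png",im); c=camera_info(n); print(n,c)
    R=np.array(c["rotation"]);e=np.array(c["eye"])
    for q in("press","upper","lower","collar","rod","knob","block","short_pin","jar","brass_weight"):
        print(q,[(np.round(e+R@np.array(d["position"]),3).tolist(),round(d["p"],2)) for d in place_of(q,n)[:4]])
print(read_state())
E
```

```text
pics
scene {'intrinsics': array([[483.28726162,   0.        , 282.56679329],
       [  0.        , 483.28726162, 202.45671475],
       [  0.        ,   0.        ,   1.        ]]), 'k1': 0.01154899781622662, 'eye': array([0.95870936, 0.60486767, 0.91435816]), 'rotation': array([[-0.8495956 ,  0.39993229, -0.34386259],
       [ 0.52732856,  0.65716027, -0.5385768 ],
       [ 0.01057859, -0.63890104, -0.76921619]])}
press [([0.533, 0.036, -0.0], 0.82)]
upper [([0.536, 0.036, 0.128], 0.78), ([0.535, 0.035, 0.001], 0.62)]
lower [([0.532, 0.04, 0.047], 0.81)]
collar [([0.546, -0.309, -0.004], 0.59)]
rod [([0.443, 0.395, -0.002], 0.73), ([0.419, 0.33, -0.0], 0.52), ([0.511, 0.317, 0.01], 0.48)]
knob [([0.444, 0.396, 0.121], 0.91), ([0.511, 0.315, 0.135], 0.73), ([0.419, 0.331, 0.129], 0.55)]
block [([0.518, 0.273, -0.002], 0.72)]
short_pin [([0.524, 0.235, 0.009], 0.65)]
jar [([0.72, -0.015, -0.002], 0.66), ([0.71, 0.211, -0.001], 0.6)]
brass_weight [([0.706, -0.209, -0.001], 0.69)]
top {'intrinsics': array([[414.85604992,   0.        , 275.9994793 ],
       [  0.        , 414.85604992, 20
[... 965 characters left out ...]
-05,
        1.36750003e+00, -8.25934755e-02]), 'joint_vel': array([ 2.10219068e-03, -4.85662138e-04, -7.33137022e-05, -3.12268115e-04,
        4.19464863e-04, -2.32471818e-03]), 'tau': array([-1.16424389e-04, -4.17596698e+01, -3.60230899e+01,  7.74449995e-02,
        4.27785970e-02,  4.81638367e-06]), 'tcp_pos': array([ 0.18508256, -0.62308026,  0.22265698]), 'ee_rot': array([[ 9.58588071e-01,  2.84796261e-01, -2.26132421e-05],
       [ 2.84796261e-01, -9.58588071e-01,  1.50901598e-06],
       [-2.12470220e-05, -7.88669152e-06, -1.00000000e+00]]), 'ft_force': array([0.55428595, 0.57306115, 0.09763209]), 'ft_torque': array([ 0.01716634, -0.01806419,  0.0611422 ]), 'width': 0.999485190985695}
```

View pics/scene0.png

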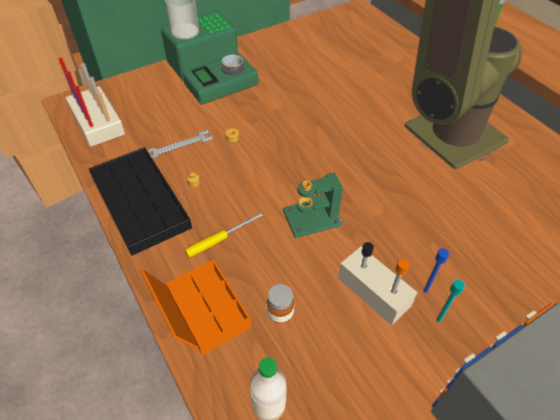

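View pics/top0.png

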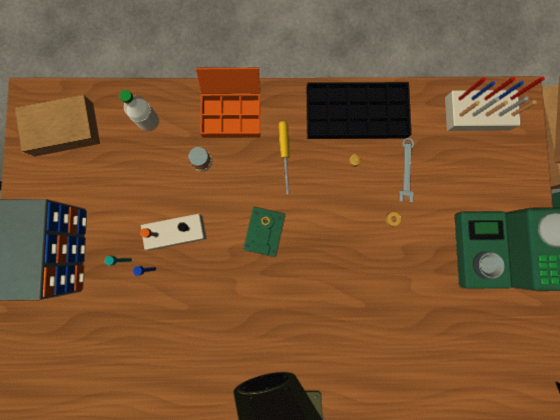

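Candidates for the rod: the orange knob in the block (scene 402,267 / top 147,233) against the blue rod (441,257 / 138,271), the turquoise rod (457,287 / 110,260) and the black-knobbed pin (367,250 / 183,227). I choose the orange one. For the collar: the ring at scene (232,135) / top (394,219) against the brass weight at scene (193,180) / top (354,160). I choose the ring. I'll check both choices in close crops.

```bash
cat > h.py <<'E'
from bench import *
import cv2,numpy as np
from scipy.optimize import least_squares
def proj(n,P):
    c=camera_info(n);R=np.array(c["rotation"]);p=(np.atleast_2d(P)-c["eye"])@R
    s=p[:,:2]/p[:,2:];s=s*(1+c["k1"]*(s**2).sum(1,keepdims=True));K=c["intrinsics"]
    return s*[K[0,0],K[1,1]]+K[:2,2]
def solve(uv,z=None):
    "uv: dict camera->pixel; world point, least squares; z fixes the height"
    f=lambda x:np.concatenate([proj(n,[x[0],x[1],z if z is not None else x[2]])[0]-u for n,u in uv.items()])
    r=least_squares(f,[.5,0,.1] if z is None else [.5,0]);return r.x,r.fun
def crop(n,im,u,h=25,k=8):
    x,y=np.round(u).astype(int);return cv2.resize(im[y-h:y+h,x-h:x+h],None,fx=k,fy=k,interpolation=cv2.INTER_CUBIC)
E
python3 - <<'E'
from h import *
rows=[]
for n in("scene","top"):
    im=cv2.imread(f"pics/{n}0.png");r=[]
    for P in([.544,-.306,.01],[.533,.036,.125],[.509,.315,.145]):
        u=np.round(proj(n,P)[0]);print(n,P,u);r.append(crop(n,im,u,16,8))
    rows.append(np.hstack(r))
cv2.imwrite("pics/c1.png",np.vstack(rows))
E
```

```text
scene [0.544, -0.306, 0.01] [233. 135.]
scene [0.533, 0.036, 0.125] [307. 184.]
scene [0.509, 0.315, 0.145] [401. 267.]
top [0.544, -0.306, 0.01] [392. 219.]
top [0.533, 0.036, 0.125] [265. 221.]
top [0.509, 0.315, 0.145] [146. 231.]
```

View pics/c1.png

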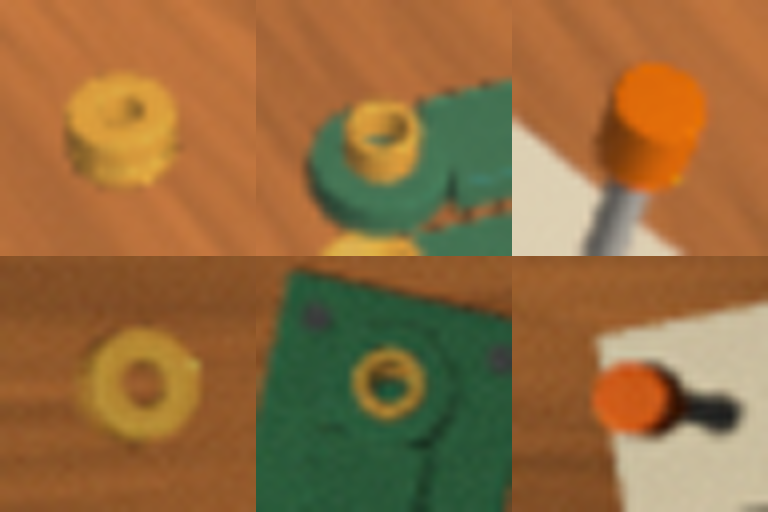

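The crops confirm the choices: the collar is the brass ring with a hole, right way up, on the bench (scene 233,135). The boss stands on the upper eye (scene 307,184 / top 265,221). The knob is the orange one in the block (scene 402,267 / top 147,233). Next is the precise silhouette fit.

```bash
cat >> h.py <<'E'
B=((17,110,90),(32,255,255)); O=((4,215,120),(14,255,255))
S={"collar":(.019,0,.020,B),"boss":(.0105,.118,.130,B),"knob":(.011,.135,.159,O)}
t=np.linspace(0,2*np.pi,60)
def hull(n,xy,r,z0,z1):
    P=np.concatenate([np.c_[xy[0]+r*np.cos(t),xy[1]+r*np.sin(t),0*t+z] for z in(z0,z1)])
    return cv2.convexHull(proj(n,P).astype(np.float32))[:,0]
def cen(p):
    m=cv2.moments(p.reshape(-1,1,2).astype(np.float32));return np.array([m["m10"],m["m01"]])/m["m00"],m["m00"]
def measure(n,im,name,guess,z0=None,win=22):
    "xy of an upright cylinder from its colour blob in one camera, pixel area measured/expected"
    r,a,b,(lo,hi)=S[name]
    if z0 is not None: a,b=z0,z0+b-a
    u=np.round(proj(n,[*guess[:2],(a+b)/2])[0]).astype(int);k=4
    c=cv2.resize(im[u[1]-win:u[1]+win,u[0]-win:u[0]+win],None,fx=k,fy=k,interpolation=cv2.INTER_CUBIC)
    m=cv2.inRange(cv2.cvtColor(c,cv2.COLOR_BGR2HSV),lo,hi)
    N,l,st,ce=cv2.connectedComponentsWithStats(m)
    ok=[i for i in range(1,N) if st[i,4]>150]
    if not ok: return None
    i=min(ok,key=lambda i:np.hypot(*(ce[i]-win*k)))
    ys,xs=np.nonzero(l==i);h=cv2.convexHull(np.c_[xs,ys].astype(np.float32))[:,0]
    h=(h+.5)/k-.5+u-win
    p,A=cen(h)
    f=least_squares(lambda x:cen(hull(n,x,r,a,b))[0]-p,guess[:2],x_scale=.01,diff_step=1e-4)
    return f.x.round(4),p.round(1),round(A/cen(hull(n,f.x,r,a,b))[1],2)
E
python3 - <<'E'
from h import *
for n in("scene","top"):
    im=cv2.imread(f"pics/{n}0.png")
    for k,g in(("collar",[.544,-.306]),("boss",[.533,.036]),("knob",[.509,.315])): print(n,k,measure(n,im,k,g))
E
```

```text
scene collar (array([ 0.5461, -0.3062]), array([231.8, 134.8]), 0.86)
scene boss (array([0.5342, 0.0348]), array([306.1, 184.5]), 1.23)
scene knob (array([0.5064, 0.315 ]), array([402.4, 266.2]), 0.8)
top collar (array([ 0.5449, -0.3076]), array([393. , 218.7]), 0.9)
top boss (array([0.5335, 0.0362]), array([265.2, 220.5]), 0.99)
top knob (array([0.5063, 0.3175]), array([144.6, 232.4]), 0.52)
```

```bash
cat >> h.py <<'E'
def down(deg):
    c,s=np.cos(np.radians(deg)),np.sin(np.radians(deg));return np.array([[c,s,0],[s,-c,0],[0,0,-1.]])
def show(*a):
    s=read_state();print(*a,"t",round(s["clock"],2),"tcp",s["tcp_pos"].round(4),"F",s["ft_force"].round(1),"w",round(s["width"]*95,1),"q6",s["q"][5].round(2))
E
python3 - <<'E'
from h import *
c=np.array([.5455,-.307])
for d in(10,100,-80): print(d,solve_ik([*c,.08],down(d)),solve_ik([.534,.0355,.2],down(d)))
reach([*c,.08],down(10));show()
move_linear([*c,.011],.12);show()
close(8);show("closed1")
open_jaws();move_linear([*c,.055],.15)
q=[solve_ik([*c,.055],down(d)) for d in(100,-80)]
q=min([x for x in q if x is not None],key=lambda x:abs(x[5]))
set_joints(q);move_linear([*c,.011],.12);close(20);show("closed2")
move_linear([*c,.03],.1);show("lift")
for n in("scene","top"): cv2.imwrite(f"pics/{n}1.png",read_camera(n))
E
```

```text
10 [-5.98341216e-01  1.97508754e-01  1.81913659e+00 -4.44089210e-16
  1.12494731e+00  7.97922185e-01] [-3.39399325e-02 -1.16295092e-01  1.92958278e+00 -4.44089210e-16
  1.32830496e+00  1.36232347e+00]
100 [-5.98341216e-01  1.97508754e-01  1.81913659e+00 -4.44089210e-16
  1.12494731e+00 -7.72874142e-01] [-3.39399325e-02 -1.16295092e-01  1.92958278e+00 -4.44089210e-16
  1.32830496e+00 -2.08472858e-01]
-80 [-5.98341216e-01  1.97508754e-01  1.81913659e+00 -4.44089210e-16
  1.12494731e+00  2.36871851e+00] None
t 2.92 tcp [ 0.5454 -0.3081  0.0805] F [0.2 0.1 0. ] w 95.1 q6 0.8
t 3.64 tcp [ 0.5456 -0.3073  0.0109] F [1.4 0.4 0.1] w 95.4 q6 0.8
closed1 t 4.58 tcp [ 0.5455 -0.307   0.011 ] F [-0.2  0.3 -0.1] w 38.7 q6 0.8
closed2 t 8.93 tcp [ 0.5454 -0.307   0.011 ] F [-1.3  0.8 -0.2] w 38.6 q6 -0.77
lift t 9.27 tcp [ 0.5463 -0.3075  0.0313] F [ 0.3 -0.9 -0.9] w 38.2 q6 -0.77
```

```bash
python3 - <<'E'
from h import *
b=np.array([.534,.0355])
move_linear([.5455,-.307,.18],.25);reach([*b,.19],down(100));move_linear([*b,.156],.15);wait(.2);show()
r=[]
for n in("scene","top"):
    im=read_camera(n);cv2.imwrite(f"pics/{n}2.png",im)
    p=read_state()["tcp_pos"]; print(n,measure(n,im,"collar",p[:2],p[2]-.011))
    k=6
    for base in(im,):
        u=np.round(proj(n,[*b,.14])[0]).astype(int);c=crop(n,base,u,33,k)
        f=lambda h:np.round(((h-u+33)+.5)*k-.5).astype(np.int32)
        cv2.polylines(c,[f(hull(n,p[:2],.019,p[2]-.011,p[2]+.009))],True,(255,0,255),1)
        cv2.polylines(c,[f(hull(n,b,.0105,.118,.130))],True,(255,255,0),1)
        r.append(c)
cv2.imwrite("pics/c2.png",np.hstack(r))
E
```

```text
t 11.98 tcp [0.5349 0.0352 0.1573] F [-0.7 -0.3 -1.5] w 37.8 q6 -0.21
scene (array([0.5364, 0.0457]), array([308.8, 178.1]), 0.93)
top None
```

View pics/c2.png

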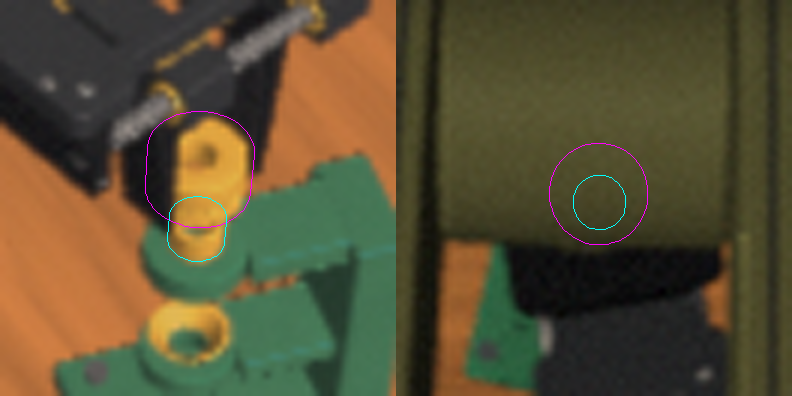

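The view shows the collar held level above the boss (scene crop about 205,156), roughly aligned with it. The fit has 2.5 mm of clearance, so I'll go down with a force limit and see at what height it stops.

```bash
python3 - <<'E'
from h import *
b=np.array([.534,.0355])
u=np.round(proj("scene",[*b,.14])[0])
for z in(.165,.160): print("collar-top px in crop",((proj("scene",[*b,z])[0]-u+33)*6).round())
show("now")
hit=move_linear([*b,.1335],.03,force_limit=6);show("down",hit)
wait(.3);show()
cv2.imwrite("pics/scene3.png",read_camera("scene"))
E
```

```text
collar-top px in crop [200. 149.]
collar-top px in crop [199. 159.]
now t 12.08 tcp [0.5346 0.0354 0.1571] F [-0.2 -0.3 -1.2] w 38.1 q6 -0.21
down False t 12.98 tcp [0.5341 0.0355 0.1336] F [ 0.1  0.5 -1.4] w 38.4 q6 -0.21
t 13.28 tcp [0.5341 0.0355 0.1336] F [-1.2  0.3 -0.4] w 38.0 q6 -0.21
```

The collar reached 0.1336 with no contact, so the counterbore is over the boss. I'll use its 2.5 mm of play to feel out the boss axis before seating it.

```bash
python3 - <<'E'
from h import *
b=np.array([.534,.0355]); z=.1335; m=b.copy()
for ax in(0,1):
    e=[]
    for s in(1,-1):
        g=m.copy();g[ax]+=s*.0055
        h=move_linear([*g,z],.012,force_limit=5);p=read_state()["tcp_pos"];e.append(p[ax]);print(ax,s,h,p.round(4))
        move_linear([*m,z],.03)
    m[ax]=np.mean(e)
    move_linear([*m,z],.03)
print("axis",m)
h=move_linear([*m,.131],.02,force_limit=5);show("seat",h)
E
```

```text
0 1 True [0.5352 0.0355 0.1329]
0 -1 True [0.5294 0.0355 0.133 ]
1 1 True [0.532  0.039  0.1329]
1 -1 True [0.532  0.0331 0.1329]
axis [0.53229157 0.03607834]
seat True t 16.7 tcp [0.5321 0.0361 0.133 ] F [-1.4 -1.   5.1] w 38.3 q6 -0.21
```

The play measured 5.8 and 5.9 mm (5 mm plus some give), so the axis is at (0.5323, 0.0361). It seated at 0.133 as expected. Now I release it and go to the rod.

```bash
python3 - <<'E'
from h import *
A=[.5323,.0361]; K=np.array([.5064,.3160])
open_jaws();wait(.3);move_linear([*A,.23],.25)
qs=[(d,solve_ik([*K,.24],down(d))) for d in(135,-45)]
print([(d,None if q is None else q[5].round(2)) for d,q in qs])
d,q=min([x for x in qs if x[1] is not None],key=lambda x:abs(x[1][5]));set_joints(q);show(d)
r=[]
for n,w in(("scene",None),("top",None)):
    im=read_camera(n);cv2.imwrite(f"pics/{n}4.png",im)
    print(n,measure(n,im,"collar",A,.122),measure(n,im,"knob",K))
    for P in([*A,.135],[*K,.147]): r.append(crop(n,im,proj(n,P)[0],20,9))
cv2.imwrite("pics/c4.png",np.vstack([np.hstack(r[:2]),np.hstack(r[2:])])[:600*2])
im=cv2.imread("pics/c4.png");cv2.imwrite("pics/c4.png",cv2.resize(im,(600,600)))
E
```

```text
[(135, np.float64(-0.32)), (-45, np.float64(2.82))]
135 t 19.69 tcp [0.5064 0.315  0.2391] F [-0.7  0.6  0.5] w 94.7 q6 -0.32
scene (array([0.534 , 0.0373]), array([307. , 182.8]), 1.0) (array([0.5078, 0.3153]), array([401.9, 266.6]), 0.74)
top (array([0.5332, 0.0363]), array([265. , 220.3]), 1.0) (array([0.5113, 0.3131]), array([146.6, 230.2]), 0.1)
```

View pics/c4.png

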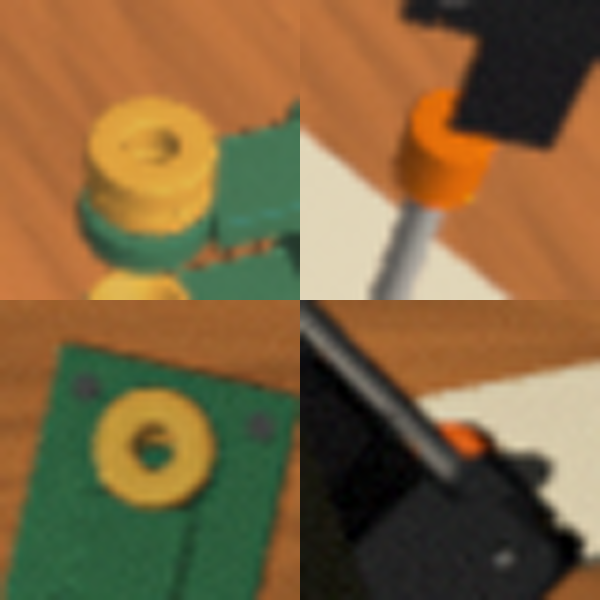

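The collar sits level on the boss, hole centred over the bushing (scene crop 150,150; top crop 153,448). The cameras read it 1–2 mm off the felt axis. I'll refine the knob position with a better mask on the first pictures.

```bash
python3 - <<'E'
from h import *
for n in("scene","top"):
    im=cv2.imread(f"pics/{n}0.png");u=np.round(proj(n,[.506,.316,.147])[0]).astype(int)
    hs=cv2.cvtColor(im,cv2.COLOR_BGR2HSV);print(n,hs[u[1],u[0]-12:u[0]+9].tolist())
    for s in(190,200,205,215,225):
      for h in(9,12,14):
        S["knob"]=(.011,.135,.159,((0,s,100),(h,255,255)));print(s,h,measure(n,im,"knob",[.506,.316]))
E
```

```text
scene [[13, 170, 174], [13, 171, 172], [13, 171, 173], [13, 171, 172], [13, 175, 157], [13, 203, 118], [13, 220, 108], [13, 224, 115], [14, 234, 133], [13, 240, 173], [13, 243, 214], [14, 244, 223], [14, 244, 225], [14, 244, 226], [14, 244, 226], [14, 244, 230], [15, 244, 233], [13, 209, 206], [12, 177, 179], [13, 170, 175], [13, 170, 178]]
190 9 None
190 12 None
190 14 (array([0.5068, 0.3148]), array([402.1, 266.2]), 0.95)
200 9 None
200 12 None
200 14 (array([0.5067, 0.3149]), array([402.2, 266.2]), 0.9)
205 9 None
205 12 None
205 14 (array([0.5067, 0.3148]), array([402.2, 266.2]), 0.87)
215 9 None
215 12 None
215 14 (array([0.5066, 0.3149]), array([402.3, 266.2]), 0.82)
225 9 None
225 12 None
225 14 (array([0.5063, 0.3149]), array([402.4, 266.1]), 0.76)
top [[13, 180, 140], [14, 183, 142], [14, 179, 145], [14, 180, 142], [13, 184, 140], [13, 180, 139], [13, 181, 144], [11, 211, 195], [11, 222, 208], [11, 223, 207], [11, 223, 206], [11, 229, 203], [11, 224, 204], [11, 227, 201], [11, 224, 204], [11, 225, 198], [10, 225, 121], [11, 233, 58], [12, 131, 70], [18, 72, 88], [25, 56, 105]]
190 9 None
190 12 (array([0.5061, 0.3182]), array([144.3, 232.5]), 0.65)
190 14 (array([0.5061, 0.3185]), array([144.1, 232.5]), 0.67)
200 9 None
200 12 (array([0.5062, 0.3179]), array([144.4, 232.4]), 0.61)
200 14 (array([0.5062, 0.3179]), array([144.4, 232.4]), 0.61)
205 9 None
205 12 (array([0.5061, 0.3177]), array([144.5, 232.4]), 0.59)
205 14 (array([0.5061, 0.3177]), array([144.5, 232.4]), 0.59)
215 9 None
215 12 (array([0.5062, 0.3172]), array([144.7, 232.4]), 0.54)
215 14 (array([0.5062, 0.3172]), array([144.7, 232.4]), 0.54)
225 9 None
225 12 (array([0.5062, 0.3161]), array([145.2, 232.4]), 0.46)
225 14 (array([0.5062, 0.3161]), array([145.2, 232.4]), 0.46)
```

```bash
python3 - <<'E'
from h import *
print(solve({"top":np.array([144.4,232.4])},.159))
K=np.array([.5051,.3140]); A=[.5323,.0361]
move_linear([*K,.138],.15);wait(.2);show("at knob")
close(25);wait(.3);show("gripped")
h=move_linear([*K,.205],.08,force_limit=15);show("up",h)
if not h:
    move_linear([*K,.30],.2);reach([*A,.30],down(135));wait(.4);show("over press")
    for n in("scene","top"): cv2.imwrite(f"pics/{n}5.png",read_camera(n))
    im=cv2.imread("pics/scene5.png");p=read_state()["tcp_pos"]
    u=np.round(proj("scene",[*A,.20])[0]).astype(int);hh,k=50,6;c=crop("scene",im,u,hh,k)
    f=lambda h:np.round(((h-u+hh)+.5)*k-.5).astype(np.int32)
    cv2.polylines(c,[f(hull("scene",p[:2]+[.0017,.0012],.005,p[2]-.128,p[2]-.003))],True,(255,0,255),1)
    cv2.imwrite("pics/c5.png",c)
E
```

```text
(array([0.50554711, 0.31460292]), array([-9.94759830e-13,  8.52651283e-14]))
at knob t 20.82 tcp [0.5059 0.3144 0.1395] F [ 0.2 -0.4  0.1] w 95.0 q6 -0.32
gripped t 22.27 tcp [0.5052 0.3141 0.138 ] F [ 0.3  0.4 -0.5] w 21.4 q6 -0.32
up False t 23.27 tcp [0.5047 0.3138 0.2042] F [-0.   0.3 -1.7] w 21.2 q6 -0.32
over press t 25.38 tcp [0.5324 0.0366 0.3   ] F [ 0.5 -0.4 -1.4] w 21.7 q6 -0.82
```

View pics/c5.png

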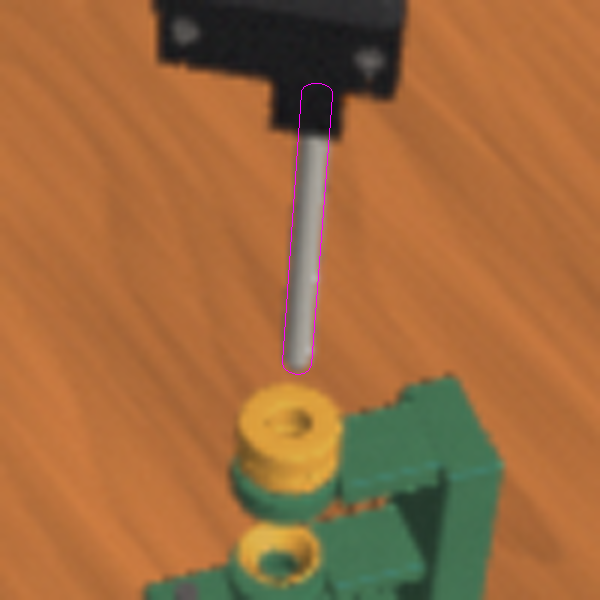

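The rod lies on its predicted outline, upright, with its tip above the collar hole (crop 297,372 over 290,425). Lowering in stages with a force limit.

```bash
python3 - <<'E'
from h import *
A=[.5323,.0361]
for z,v in((.275,.08),(.245,.03),(.215,.03),(.158,.03)):
    h=move_linear([*A,z],v,force_limit=5);show(z,h)
    if h: break
wait(.4);show()
cv2.imwrite("pics/scene6.png",read_camera("scene"))
E
```

```text
0.275 False t 25.94 tcp [0.5318 0.0361 0.2739] F [ 0.5 -0.2 -1. ] w 21.4 q6 -0.82
0.245 False t 27.09 tcp [0.5325 0.0361 0.2454] F [ 0.   0.  -0.2] w 21.6 q6 -0.82
0.215 False t 28.24 tcp [0.5325 0.0361 0.2153] F [-0.2 -0.  -0.2] w 21.3 q6 -0.82
0.158 False t 30.29 tcp [0.5324 0.0361 0.1582] F [ 0.4  0.1 -1.6] w 21.6 q6 -0.82
t 30.69 tcp [0.5323 0.0361 0.158 ] F [ 0.1 -0.4 -0.3] w 21.2 q6 -0.82
```

```bash
python3 - <<'E'
from h import *
A=[.5323,.0361];im=cv2.imread("pics/scene6.png")
cb=np.array(A)+[.0017,.0012];u=np.round(proj("scene",[*A,.09])[0]).astype(int);hh,k=42,7;c=crop("scene",im,u,hh,k);d=c.copy()
f=lambda h:np.round(((h-u+hh)+.5)*k-.5).astype(np.int32)
for r,a,b in((.005,.030,.155),(.019,.122,.142)): cv2.polylines(d,[f(hull("scene",cb,r,a,b))],True,(255,0,255),1)
cv2.imwrite("pics/c6.png",cv2.resize(np.hstack([c,d]),(800,400)))
E
```

```text
(no output)
```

View pics/c6.png

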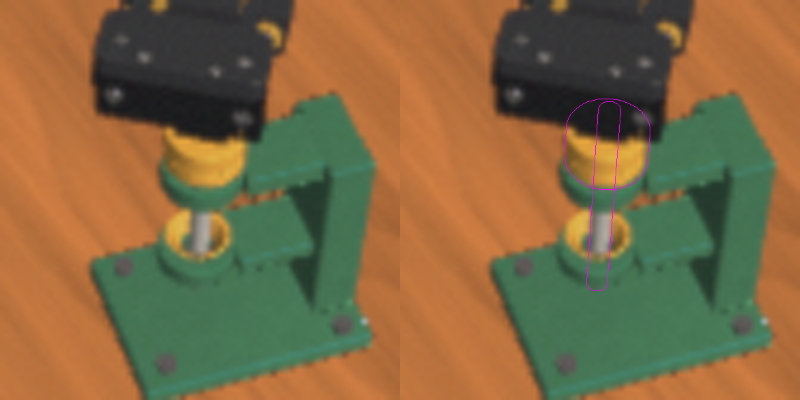

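The shank shows between the eyes and goes down into the lower funnel (200,235), and the collar is level on the boss (205,160). Both match the predicted outlines, so I'm handing in.

```bash
python3 - <<'E'
from h import *
show("before"); print(finish_job())
E
```

```text
before t 30.74 tcp [0.5323 0.0361 0.158 ] F [-0.2  0.3 -1.2] w 21.3 q6 -0.82
the job is handed in; nothing more can be done
None
```

The brass collar is seated and released on the boss. The long orange-knobbed rod is threaded through the collar and both bushings, and I handed in still holding it by the knob, at 30.7 s.

- **Collar:** I squeezed it from two directions to centre it, put it over the boss and felt out the boss axis with it, at (0.5323, 0.0361). It seated at the expected height, and a picture after release showed it level and centred.
- **Rod:** I gripped the knob at 25 N. The rod went down with no step reaching the 5 N contact limit, to TCP z 0.158. From the grasp height, that puts the tip about 20 mm below the lower bushing and the knob about 13 mm above the collar.
- **Last checks:** The jaws were 21.3 mm apart on the 22 mm knob, and side forces were under 0.5 N. In the last picture the collar was level and the shank was central in the lower funnel. The tip and the knob gap are hidden there, so those two heights are calculated, not seen.
- **Disagreements:** The camera positions were up to about 2 mm off the felt axis, so I trusted the felt axis. The top camera could not see the held collar, because the arm blocked it.
- **Not re-measured:** I did not check the positions of the other things on the bench again. No unexpected contact was felt.

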